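# Sort gearbox shafts from the wash rack into gauge cradles

## Robot

A 6-joint arm with a two-finger parallel gripper is mounted at the origin on the work surface. World frame = base frame: x ahead of the robot, y to its left, z up, the work surface at z = 0. Lengths are in m, angles in degrees, forces in N, time in s.
With the tool pointing down it reaches from about 0.4 to 0.825 m from the base axis. Payload 7 kg.
Tool frame: the origin (TCP) lies at the very end of the fingers, on their centre line; the grasp point (between the pads) lies 19 mm behind it; z points along the fingers, y is the line along which they close (so a half turn about z gives the same grasp; the last joint's range is limited). The gripper opens to 88 mm and grips with 3 to 60 N. Pads are 19 mm wide; open, the fingers measure 130 mm over their backs; the gripper's body (78 mm by 193 mm) begins 47 mm behind the grasp point.
Start: joints at [84.059, 20.546, 0.682, 0, -70.136, -16.507], TCP at [0.258, 0.624, 0.227] pointing down, gripper open.
Joint ranges: [-176.03, 176.03], [-82.01, 121.73], [-58.28, 71.71], [-173.87, 95.51], [-174.79, -0.11], [-173.66, 173.66]. Speed limits (degrees/s): [136.94, 136.94, 172.46, 180, 180, 180].

## Interface

Orientations are given as [roll, pitch, yaw] about the fixed x, y, z axes, in that order (R = Rz(yaw) Ry(pitch) Rx(roll)).
In Python, from plant import r gives the robot as it stands. The module is installed in compiled form; this text tells all that it offers.
- The arm moves only by the tool jog_arm, never from a script. Its arguments are lists of equal length, an entry for each row: "travel": the shift along the tool's x, y, z each as a share of 50 cm, from -1 to 1, a list of three; "dr": the turn, a rotation vector about the tool's x, y, z each as a share of 360 degrees, from -1 to 1, a list of three; "claw": the opening, from 0 (shut) to 1 (fully open). A call has exactly 10 rows; each row is the pose to reach, as a shift and turn from the pose commanded when the call began, along the tool's axes at that moment, turning the shorter way round; what a row does not reach only later rows make up. A row lasts 1/8 s, in which the tool goes at most 62.5 mm and 10.7 degrees, less where a joint would pass 70% of its speed; a pose out of reach is approached as far as the arm can. A call with a number of a shift or a turn outside -1 to 1 is refused whole. A call with a gripper value outside its range is refused whole. The fingers move at their own pace and stop on an object; "newtons" is the grip in N (left out, the last holds). Time passes only in rows, so rows that repeat a pose let the fingers close, or fill a call up. It gives the time, the measured TCP pose, the force, the opening and the grip force at its end, in the units of the state.
- r.get_state(): the state, without advancing time (a new reading comes with each control period).
- r.capture(name): name is "scene" or "top" or "wrist"; returns a dict with "pixels" (420x560x3 uint8, red, green, blue), "range_z" (420x560 float32, m along the optical axis (not along the pixel's ray), 0 where there is no reading), "fx", "fy", "cx", "cy" (pixels), "position" and "attitude" of the camera in the world; the wrist camera has in their place "hand_eye" (4x4, takes a point from camera to tool coordinates, whose origin is the TCP and whose axes are the flange's). Camera axes: x right, y up, looking along -z (the intrinsics and any distortion apply to the point x, -y, -z); pixel columns grow to the right and rows downward; lengths in m; the calibration is good to about 2 mm. A picture is of the moment at which its call begins: read the wrist's pose just before it.
- r.close_job(): hands the job in; it is judged then, once.
Trained networks look in the newest picture that a camera, given by its name, has taken for a name from the list of things; names that differ only in an ending like _2 or _b are one class to them, and where a whole thing is asked for, a point or a joint stands for the part that bears it (a point fixed in the world has none). Each returns a list of dicts, best first, with "conf" (0 to 1); they miss things now and then, are a little off and sometimes report something else, mostly with a low value. They report only what shows in the picture. A call takes as long as a camera call. They do not tell look-alikes from the thing itself.
- r.boxes_of(name, camera): "extent" ([left, top, right, bottom] in pixels, round what is visible of it).
- r.regions_of(name, camera): "pixels" (420x560 bool, what is visible of it) and "extent" ([left, top, right, bottom] in pixels, round what is visible of it).
- r.tip_of(name, camera): "at" ([column, row] in pixels: a listed point, or the origin of a listed thing).
The state is a dict: "time_s": time; "joints": joint angles; "qd": joint speeds; "joint_torque": joint torques, N m; "tcp_pos": TCP position; "eef_rot": TCP orientation; "contact_force": force on the tool from outside, world axes, zero at the start; "moment": the same for the moment, N m; "gripper_width": finger opening in m; "gripper_force": force on a finger pad.
Only numpy, scipy, OpenCV 4.12 (cv2) and the standard library are available. Lean on these libraries where they do the work, as an engineer would, in place of code of your own. Each camera call takes 0.05 s, during which the arm holds its last target. There are 200 camera calls.

## Task

Move the four steel shafts from the yellow drip rack into the blue cradles, each into the cradle whose end stops match its length, working one after another from the longest shaft to the shortest. Lay each one fully down in its cradle without dropping it, let go of it, and leave the red mallet and the steel rotor where they are.

Things in the scene. Friction and masses are not known exactly. Their poses are not given: they have to be found in the camera images.
- shaft_a: Longest of four round bright steel shafts: 150 mm long, 18 mm diameter, about 300 g. Origin mid-length on its axis; x along it, may be rolled about x. Starts level, axis 35 mm above the table, in a place of the yellow rack (places 65 mm apart, deck 8 mm high), on white V supports 21 to 29 mm either side of the place's middle; shaft middle within 5 mm of that.
- shaft_b: Second longest of four round bright steel shafts: 126 mm long, 18 mm diameter, about 252 g. Origin mid-length on its axis; x along it, may be rolled about x. Starts level, axis 35 mm above the table, in a place of the yellow rack (places 65 mm apart, deck 8 mm high), on white V supports 21 to 29 mm either side of the place's middle; shaft middle within 5 mm of that.
- shaft_c: Third longest of four round bright steel shafts: 102 mm long, 18 mm diameter, about 204 g. Origin mid-length on its axis; x along it, may be rolled about x. Starts level, axis 35 mm above the table, in a place of the yellow rack (places 65 mm apart, deck 8 mm high), on white V supports 21 to 29 mm either side of the place's middle; shaft middle within 5 mm of that.
- shaft_d: Shortest of four round bright steel shafts: 78 mm long, 18 mm diameter, about 156 g. Origin mid-length on its axis; x along it, may be rolled about x. Starts level, axis 35 mm above the table, in a place of the yellow rack (places 65 mm apart, deck 8 mm high), on white V supports 21 to 29 mm either side of the place's middle; shaft middle within 5 mm of that.
- cradle_a: Fixed blue cradle for the longest shaft: 168 mm between its end stops, 180 outside, 34 wide. Origin: centre of underside, 8 mm above the table on a white board; x along it, z up. Above the origin: floor 4 mm, seated shaft axis 26.7, V tops 30, stop tops 36. V supports 21 to 29 mm either side of the middle, 31 wide at top. Four stand parallel, 65 mm apart.
- cradle_b: Fixed blue cradle for the second longest shaft: 144 mm between its end stops, 156 outside, 34 wide. Origin: centre of underside, 8 mm above the table on a white board; x along it, z up. Above the origin: floor 4 mm, seated shaft axis 26.7, V tops 30, stop tops 36. V supports 21 to 29 mm either side of the middle, 31 wide at top. Four stand parallel, 65 mm apart.
- cradle_c: Fixed blue cradle for the third longest shaft: 120 mm between its end stops, 132 outside, 34 wide. Origin: centre of underside, 8 mm above the table on a white board; x along it, z up. Above the origin: floor 4 mm, seated shaft axis 26.7, V tops 30, stop tops 36. V supports 21 to 29 mm either side of the middle, 31 wide at top. Four stand parallel, 65 mm apart.
- cradle_d: Fixed blue cradle for the shortest shaft: 96 mm between its end stops, 108 outside, 34 wide. Origin: centre of underside, 8 mm above the table on a white board; x along it, z up. Above the origin: floor 4 mm, seated shaft axis 26.7, V tops 30, stop tops 36. V supports 21 to 29 mm either side of the middle, 31 wide at top. Four stand parallel, 65 mm apart.
- mallet: Bystander: a red dead-blow mallet with a black grip lying beyond the racks, 0.34 m long overall, head 64 mm in diameter. Origin under the middle of its head; handle towards its -x.
- rotor: Bystander: a dark steel toothed rotor lying flat beyond the racks, 110 mm in diameter, 30 mm high, with nine copper-coloured spots. Origin at the centre of its underside.
There are look-alikes about, which are no part of the job. What is shaped like the shaft_c but turquoise is not meant.

How it is judged (in metres and radians):
On the way, in this order (a step that is already met when the one before it is completed fails the run):
1. the longest shaft lies seated and released in its own cradle (horizontal distance between shaft_a and cradle_a below 0.012 m and z of shaft_a in the frame of cradle_a between 0.0235 and 0.03 m and angle between the x axis of shaft_a and the x axis of cradle_a, either way round below 0.08 rad and contact force between shaft_a and the fingers below 0.1 N and linear speed of shaft_a below 0.03 m/s), for 0.2 s.
2. the second longest shaft lies seated and released in its own cradle (horizontal distance between shaft_b and cradle_b below 0.012 m and z of shaft_b in the frame of cradle_b between 0.0235 and 0.03 m and angle between the x axis of shaft_b and the x axis of cradle_b, either way round below 0.08 rad and contact force between shaft_b and the fingers below 0.1 N and linear speed of shaft_b below 0.03 m/s), for 0.2 s.
3. the third longest shaft lies seated and released in its own cradle (horizontal distance between shaft_c and cradle_c below 0.012 m and z of shaft_c in the frame of cradle_c between 0.0235 and 0.03 m and angle between the x axis of shaft_c and the x axis of cradle_c, either way round below 0.08 rad and contact force between shaft_c and the fingers below 0.1 N and linear speed of shaft_c below 0.03 m/s), for 0.2 s.
4. the shortest shaft lies seated and released in its own cradle (horizontal distance between shaft_d and cradle_d below 0.012 m and z of shaft_d in the frame of cradle_d between 0.0235 and 0.03 m and angle between the x axis of shaft_d and the x axis of cradle_d, either way round below 0.08 rad and contact force between shaft_d and the fingers below 0.1 N and linear speed of shaft_d below 0.03 m/s), for 0.2 s.
At the end, for the whole second after the job is handed in: Each shaft lies in the cradle of its length, centre within 12 mm of the cradle's middle horizontally, parallel to it within 0.08 rad, down in both V supports (axis 23.5 to 30 mm above the cradle's underside), released and at rest (all of step 1 and all of step 2 and all of step 3 and all of step 4); the robot touches nothing.
It fails at once if the mallet is disturbed (moved more than 20 mm) (distance of mallet from where it was at the start of the episode above 0.02 m).
It fails at once if the rotor is disturbed (moved more than 20 mm) (distance of rotor from where it was at the start of the episode above 0.02 m).
It fails at once if a shaft is dropped (falls free faster than 0.7 m/s, about 25 mm) ((linear speed of shaft_a above 0.7 m/s and contact force between shaft_a and the fingers below 0.05 N) or (linear speed of shaft_b above 0.7 m/s and contact force between shaft_b and the fingers below 0.05 N) or (linear speed of shaft_c above 0.7 m/s and contact force between shaft_c and the fingers below 0.05 N) or (linear speed of shaft_d above 0.7 m/s and contact force between shaft_d and the fingers below 0.05 N)).
It also fails if it takes over 112 s, if anything falls off the work surface, if the arm or the gripper's body presses on something with over 40 N, if the wrist force passes 120 N, or if a joint passes its speed limit or range.

## Working session

There is one attempt and no reset: what is moved stays moved. The work goes in short steps, Python scripts to look and compute and a tool call to move; the robot and the scene stay as the last step left them, time stands still between calls to the robot, and variables do not carry over. Pictures are saved under pics/ and viewed, at most 14 in all, crops included, and the job is handed in when it is done.

Besides the shell and the picture viewer there is one more tool, called after "Emit:" as name(argument=value, ...), one argument or row to a line, values as JSON. jog_arm: Moves the arm, as the interface text tells. Its arguments: {"type":"object","properties":{"travel":{"type":"array"},"dr":{"type":"array"},"claw":{"type":"array"},"newtons":{"type":"number"}},"required":["travel","dr","claw"]}

```bash
mkdir -p pics; python3 - <<'E'
from plant import r
import cv2,numpy as np
s=r.get_state();print({k:np.round(s[k],3) for k in s})
for n in("scene","top"):
    c=r.capture(n);cv2.imwrite(f"pics/{n}.png",c["pixels"][...,::-1]);print(n,c["fx"],c["fy"],c["cx"],c["cy"],c["position"],c["attitude"],[k for k in c])
    for k in("shaft_a","cradle_a","mallet","rotor"):
        print(k,[(np.round(b["extent"]).tolist(),round(b["conf"],2)) for b in r.boxes_of(k,n)])
E
```

```text
{'time_s': np.float64(0.0), 'joints': array([ 8.4058e+01,  2.0589e+01,  6.3200e-01, -1.9000e-02, -7.0135e+01,
       -1.6505e+01]), 'qd': array([-0.022,  0.005,  0.003, -0.056,  0.003, -0.015]), 'joint_torque': array([ 1.0000e-03, -5.8271e+01,  2.9305e+01,  6.9970e+00,  7.0000e-03,
       -0.0000e+00]), 'tcp_pos': array([0.258, 0.623, 0.226]), 'eef_rot': array([ 1.79908e+02, -9.00000e-03, -2.24540e+01]), 'contact_force': array([ 0.096,  0.017, -0.392]), 'moment': array([-0.016, -0.04 , -0.008]), 'gripper_force': np.float64(0.0), 'gripper_width': np.float64(0.088)}
scene 514.4932453750508 514.4932453750508 280.0145866075769 211.13781338015653 [0.89830983 0.63348345 0.86168776] [ 40.76738712   0.49816275 151.8363531 ] ['pixels', 'range_z', 'fx', 'fy', 'cx', 'cy', 'position', 'attitude']
shaft_a [([339.0, 281.0, 376.0, 306.0], 0.96), ([287.0, 226.0, 348.0, 262.0], 0.68), ([362.0, 300.0, 406.0, 329.0], 0.66), ([310.0, 247.0, 367.0, 285.0], 0.62), ([452.0, 259.0, 474.0, 306.0], 0.6)]
cradle_a [([226.0, 116.0, 284.0, 156.0], 0.93), ([247.0, 133.0, 296.0, 167.0], 0.8), ([209.0, 101.0, 270.0, 143.0], 0.59), ([264.0, 144.0, 312.0, 192.0], 0.56)]
mallet [([187.0, 270.0, 299.0, 420.0], 0.78)]
rotor [([144.0, 196.0, 197.0, 245.0], 0.59)]
top 543.9539306504952 543.9539306504952 282.9493924633567 202.97899338949335 [0.38660369 0.00570194 1.38748713] [  7.22005804  -0.90237583 -89.42573131] ['pixels', 'range_z', 'fx', 'fy', 'cx', 'cy', 'position', 'attitude']
shaft_a [([201.0, 187.0, 212.0, 237.0], 0.93), ([150.0, 195.0, 159.0, 235.0], 0.81), ([176.0, 195.0, 182.0, 228.0], 0.68), ([143.0, 272.0, 162.0, 312.0], 0.6), ([229.0, 180.0, 236.0, 239.0], 0.59)]
cradle_a [([315.0, 208.0, 338.0, 260.0], 0.8), ([343.0, 208.0, 361.0, 250.0], 0.62), ([365.0, 194.0, 388.0, 258.0], 0.61), ([388.0, 186.0, 416.0, 261.0], 0.56)]
mallet [([119.0, 97.0, 245.0, 135.0], 0.88)]
rotor [([298.0, 98.0, 342.0, 140.0], 0.68)]
```

View pics/scene.png

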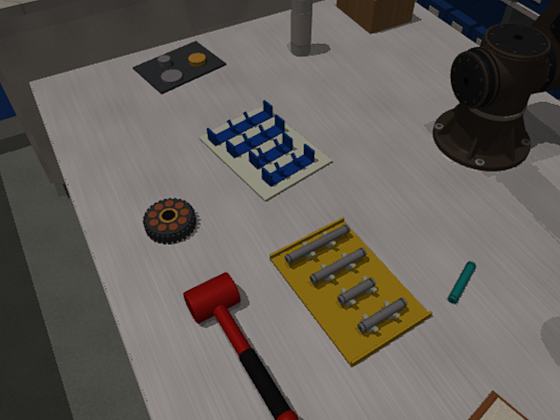

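View pics/top.png

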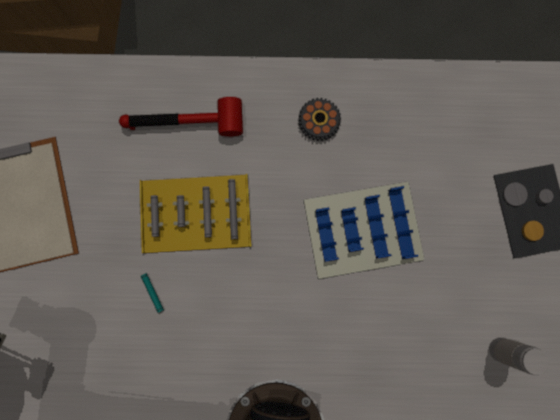

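The top picture shows the yellow rack with shafts at columns ~233 (longest), 207, 181 (shortest) and 155, row ~212. The blue cradles are at columns ~402 (longest), 378, 351 (short) and 327. The turquoise look-alike is at (152,293), the mallet at (230,117) and the rotor at (320,120).

```bash
cat > h.py <<'E'
from plant import r
import cv2,numpy as np
from scipy.spatial.transform import Rotation as R
def cap(n,f=None):
    s=r.get_state(); c=r.capture(n)
    if "hand_eye" in c:
        T=np.eye(4);T[:3,:3]=R.from_euler("xyz",s["eef_rot"],degrees=True).as_matrix();T[:3,3]=s["tcp_pos"]
        c["T"]=T@np.array(c["hand_eye"])
    else:
        T=np.eye(4);T[:3,:3]=R.from_euler("xyz",c["attitude"],degrees=True).as_matrix();T[:3,3]=c["position"];c["T"]=T
    v,u=np.mgrid[:420,:560]; z=c["range_z"]
    P=np.stack([(u-c["cx"])/c["fx"]*z,-(v-c["cy"])/c["fy"]*z,-z],-1)
    c["P"]=P@c["T"][:3,:3].T+c["T"][:3,3]; c["P"][z<=0]=np.nan
    if f: cv2.imwrite(f,c["pixels"][...,::-1])
    return c
def rect(P):
    "xy points -> centre, long, short, yaw of long side (0..180)"
    (x,y),(w,h),a=cv2.minAreaRect((P[:,:2]*1000).astype(np.float32))
    if w<h:w,h,a=h,w,a+90
    return np.round([x,y,w,h,a%180],1)
E
python3 - <<'E'
from h import *
c=cap("top")
for k in("shaft_a","cradle_a"):
    for b in r.regions_of(k,"top"):
        p=c["P"][b["pixels"]];p=p[~np.isnan(p[:,0])];
        print(k,round(b["conf"],2),np.round(b["extent"]),len(p),"z%",np.round(np.percentile(p[:,2],[5,50,95])*1000),rect(p))
w=cap("wrist");print(w["fx"],w["fy"],w["cx"],w["cy"],np.round(w["hand_eye"],3).tolist())
E
```

```text
shaft_a 0.73 [141. 271. 163. 312.] 304 z% [10. 17. 23.] [333.3 312.  103.   21.3  26.7]
shaft_a 0.68 [174. 194. 186. 229.] 237 z% [12. 43. 48.] [537.5 242.5  78.6  25.   11.6]
shaft_a 0.67 [228. 182. 236. 240.] 451 z% [33. 42. 48.] [543.7 115.1 150.7  22.2   4.2]
shaft_a 0.61 [198. 186. 213. 237.] 362 z% [36. 43. 48.] [534.2 179.2 122.9  23.    2.9]
shaft_a 0.44 [364. 197. 388. 257.] 849 z% [ 8. 14. 43.] [ 503.6 -251.4  154.5   38.7    9.8]
cradle_a 0.97 [317. 208. 340. 260.] 744 z% [ 9. 14. 44.] [ 482.4 -122.2  132.4   38.2    9.8]
cradle_a 0.71 [365. 195. 390. 258.] 869 z% [ 8. 14. 43.] [ 504.2 -252.   156.7   40.2    9.8]
cradle_a 0.69 [386. 187. 417. 257.] 969 z% [ 9. 14. 42.] [ 515.2 -314.8  178.9   39.9    9.7]
cradle_a 0.62 [341. 210. 360. 251.] 584 z% [ 8. 14. 44.] [ 496.  -186.7  106.6   37.8    9.5]
373.7225334900588 373.7225334900588 280.9887998763609 215.67785062326791 [[-0.001, 0.952, 0.307, 0.083], [1.0, 0.001, 0.001, 0.001], [0.001, 0.307, -0.952, -0.158], [0.0, 0.0, 0.0, 1.0]]
```

```bash
cat >> h.py <<'E'
def go(pos,yaw):
    "travel and dr shares that take the measured pose to pos (m), tool down, yaw (deg)"
    s=r.get_state();A=R.from_euler("xyz",s["eef_rot"],degrees=True)
    B=R.from_euler("xyz",[180,0,yaw],degrees=True)
    print(np.round(A.inv().apply(np.array(pos)-s["tcp_pos"])/.5,4).tolist(),np.round((A.inv()*B).as_rotvec(degrees=True)/360,4).tolist())
E
python3 -c "
from h import *
go([.58,.21,.30],3)"
```

```text
[0.9116, 0.5188, -0.1469] [0.0, -0.0, -0.0707]
```

Emit:
jog_arm(
  travel=[
    [0.09, 0.05, -0.0147],
    [0.18, 0.1, -0.03],
    [0.28, 0.16, -0.045],
    [0.38, 0.215, -0.06],
    [0.48, 0.27, -0.075],
    [0.58, 0.33, -0.09],
    [0.68, 0.385, -0.11],
    [0.77, 0.44, -0.125],
    [0.85, 0.485, -0.14],
    [0.912, 0.519, -0.147],
  ],
  dr=[
    [0, 0, -0.007],
    [0, 0, -0.014],
    [0, 0, -0.021],
    [0, 0, -0.028],
    [0, 0, -0.035],
    [0, 0, -0.042],
    [0, 0, -0.049],
    [0, 0, -0.056],
    [0, 0, -0.063],
    [0, 0, -0.0707],
  ],
  claw=[0.41, 0.41, 0.41, 0.41, 0.41, 0.41, 0.41, 0.41, 0.41, 0.41],
  newtons=40,
)

```text
time_s: 1.95
tcp_pos: [0.5812, 0.2082, 0.3007]
eef_rot: [-180.0, -0.0, 3.0]
contact_force: [-0.4, 0.4, 0.8]
gripper_width: 0.0359
gripper_force: 0.0
```

```bash
cat >> h.py <<'E'
def look(names,f):
    c=cap("wrist",f)
    for k in names:
        for b in r.regions_of(k,"wrist"):
            p=c["P"][b["pixels"]];p=p[~np.isnan(p[:,0])]
            if len(p)<20: continue
            t=p[p[:,2]>np.percentile(p[:,2],95)-.008]
            print(k,round(b["conf"],2),np.round(b["extent"]),len(p),"z%",np.round(np.percentile(p[:,2],[5,50,95])*1000),rect(p),"top",rect(t))
E
python3 -c "
from h import *
look(['shaft_a','cradle_a'],'pics/w1.png')"
```

```text
shaft_a 0.87 [350. 142. 371. 269.] 1882 z% [35. 42. 44.] [536.1 106.4 164.4  73.6  26.3] top [543.1 112.1 146.9  69.   26.5]
shaft_a 0.83 [242. 176. 261. 241.] 970 z% [35. 42. 44.] [528.3 243.8  91.3  21.7   3.7] top [534.8 242.2  78.4  17.1   3.1]
shaft_a 0.72 [185. 176. 206. 259.] 1292 z% [35. 42. 44.] [513.9 309.6 118.2  26.3   3.5] top [521.9 306.1 102.2  17.7   3.6]
shaft_a 0.66 [296. 154. 314. 265.] 1549 z% [36. 42. 44.] [534.4 175.9 124.9  19.8   3.8] top [534.3 177.1 124.7  17.4   3.8]
cradle_a 0.75 [515. 208. 560. 319.] 3408 z% [10. 13. 43.] [ 469.4 -134.4  159.2   57.5   10.7] top [ 479.7 -122.2  133.8   36.6   10.5]
```

View pics/w1.png

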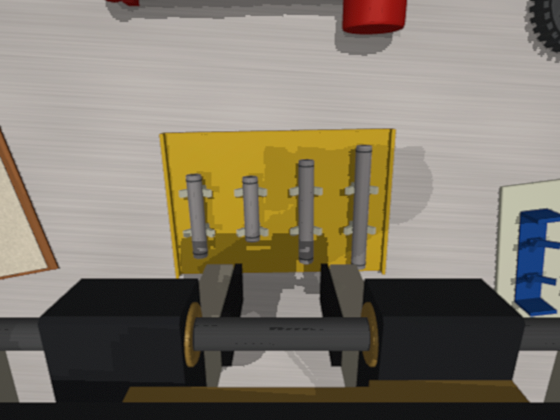

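The wrist picture shows a at (361,205), b at (306,210), d at (251,208) and c at (197,215) on the yellow rack. Turquoise look-alike: outside this view. Candidates for the longest shaft: (361,205), (306,210), (197,215) and (251,208). I choose (361,205), which measures 150 mm.

```bash
python3 -c "
from h import *
im=cv2.imread('pics/w1.png')[125:285,150:410];cv2.imwrite('pics/crop.png',cv2.resize(im,None,fx=2.5,fy=2.5))
go([.5435,.1125,.10],3.6)"
```

```text
[-0.0843, 0.1879, 0.4] [-0.0, -0.0, -0.0021]
```

View pics/crop.png

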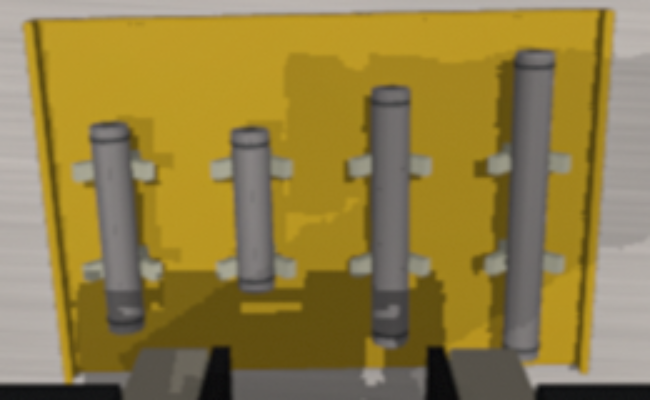

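The crop shows the right-hand shaft clearly longest, all four on white V supports. The rack has side rails, so I check their height.

```bash
python3 -c "
from h import *
c=cap('wrist');P=c['P'].reshape(-1,3)
a=np.deg2rad(3.6);e=np.array([np.cos(a),np.sin(a)]);n=np.array([-e[1],e[0]])
q=P[:,:2]-[.5435,.1125];u=q@e;v=q@n
for b in np.arange(-.056,-.014,.003):
    m=(abs(u)<.015)&(abs(v-b)<.0015);print(round(b,3),m.sum(),np.round(np.percentile(P[m,2],[10,50,95])*1e3) if m.any() else '')
"
```

```text
-0.056 52 [-1. -0.  1.]
-0.053 55 [-1. -0.  1.]
-0.05 55 [-1.  0.  1.]
-0.047 50 [-1. -0.  1.]
-0.044 13 [-0.  0.  2.]
-0.041 3 [17. 18. 18.]
-0.038 53 [17. 18. 19.]
-0.035 113 [ 7. 14. 19.]
-0.032 48 [ 7.  8. 10.]
-0.029 62 [7. 8. 9.]
-0.026 48 [7. 8. 9.]
-0.023 47 [7. 8. 9.]
-0.02 43 [7. 8. 9.]
-0.017 44 [7. 8. 9.]
```

Emit:
jog_arm(
  travel=[
    [-0.02, 0.04, 0.07],
    [-0.04, 0.08, 0.15],
    [-0.06, 0.13, 0.24],
    [-0.08, 0.17, 0.32],
    [-0.0843, 0.188, 0.38],
    [-0.0843, 0.188, 0.4],
    [-0.0843, 0.188, 0.4],
    [-0.0843, 0.188, 0.4],
    [-0.0843, 0.188, 0.4],
    [-0.0843, 0.188, 0.4],
  ],
  dr=[
    [0, 0, -0.0021],
    [0, 0, -0.0021],
    [0, 0, -0.0021],
    [0, 0, -0.0021],
    [0, 0, -0.0021],
    [0, 0, -0.0021],
    [0, 0, -0.0021],
    [0, 0, -0.0021],
    [0, 0, -0.0021],
    [0, 0, -0.0021],
  ],
  claw=[0.3, 0.3, 0.3, 0.3, 0.3, 0.3, 0.3, 0.3, 0.3, 0.3],
)

```text
time_s: 3.4
tcp_pos: [0.5433, 0.1141, 0.1007]
eef_rot: [-180.0, -0.1, 3.8]
contact_force: [0.2, -0.6, -0.3]
gripper_width: 0.0265
gripper_force: 0.0
```

```bash
python3 -c "
from h import *
look(['shaft_a'],'pics/w2.png')
go([.5435,.1125,.021],3.6)"
```

```text
shaft_a 0.9 [271. 112. 298. 318.] 5820 z% [36. 42. 44.] [548.  112.1 136.7  21.1   3.9] top [549.6 112.7 133.5  17.8   3.9]
shaft_a 0.7 [159. 138. 199. 280.] 3858 z% [37. 42. 44.] [552.9 182.3  87.3  27.1   3.5] top [553.2 177.4  87.3  17.1   3.6]
shaft_a 0.68 [  1. 246.  12. 315.] 664 z% [31. 36. 41.] [496.3 301.1  47.1  20.7 173.2] top [494.6 296.4  45.6   5.2   2.4]
shaft_a 0.66 [ 18. 389.  24. 404.] 102 z% [ -0.   7. 168.] [467.6 249.9 255.1  12.5 142.4] top [549.1 181.9  43.1   3.  140.8]
shaft_a 0.58 [ 56. 168. 104. 294.] 3727 z% [34. 42. 44.] [535.1 241.3  78.3  18.6   4.6] top [535.1 241.3  78.3  18.5   4.6]
[0.0005, 0.0029, 0.1589] [-0.0001, -0.0001, 0.0004]
```

View pics/w2.png

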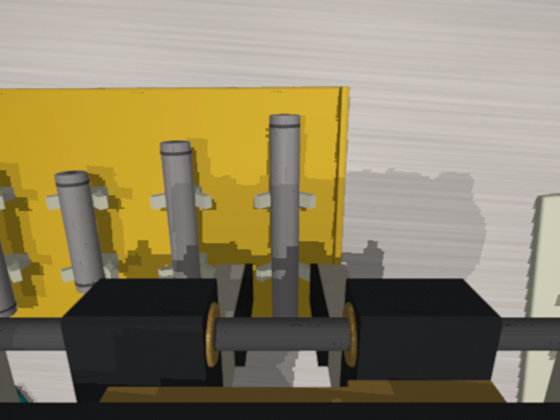

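The picture shows shaft a at column ~284, centred between the fingers (250–318), with the rail to its right at column ~340.

Emit:
jog_arm(
  travel=[
    [0, 0.0029, 0.04],
    [0, 0.0029, 0.08],
    [0, 0.0029, 0.12],
    [0, 0.0029, 0.145],
    [0, 0.0029, 0.159],
    [0, 0.0029, 0.159],
    [0, 0.0029, 0.159],
    [0, 0.0029, 0.159],
    [0, 0.0029, 0.159],
    [0, 0.0029, 0.159],
  ],
  dr=[
    [0, 0, 0],
    [0, 0, 0],
    [0, 0, 0],
    [0, 0, 0],
    [0, 0, 0],
    [0, 0, 0],
    [0, 0, 0],
    [0, 0, 0],
    [0, 0, 0],
    [0, 0, 0],
  ],
  claw=[0.3, 0.3, 0.3, 0.3, 0.3, 0.3, 0.05, 0.05, 0.05, 0.05],
)

```text
time_s: 4.75
tcp_pos: [0.5434, 0.112, 0.0212]
eef_rot: [180.0, -0.0, 3.8]
contact_force: [1.4, -5.4, 4.5]
gripper_width: 0.017
gripper_force: 40.0
```

```bash
python3 -c "
from h import *
s=r.get_state();print(s['gripper_width'],s['gripper_force'],s['tcp_pos'],s['contact_force'])
go([.543,.1125,.12],3.6);go([.53,-.10,.30],9.7)"
```

```text
0.01698641330519365 40.004737973213196 [0.54343464 0.11204454 0.02118873] [ 1.42573039 -5.44718989  4.54035909]
[-0.0007, -0.0009, -0.1976] [0.0, -0.0001, 0.0005]
[-0.0543, 0.4215, -0.5576] [0.0, -0.0001, -0.0165]
```

Emit:
jog_arm(
  travel=[
    [0, 0, -0.05],
    [0, 0, -0.13],
    [0, 0.03, -0.22],
    [0, 0.1, -0.3],
    [0, 0.18, -0.38],
    [0, 0.26, -0.45],
    [-0.01, 0.35, -0.5],
    [-0.02, 0.43, -0.53],
    [-0.02, 0.49, -0.55],
    [-0.02, 0.52, -0.56],
  ],
  dr=[
    [0, 0, 0],
    [0, 0, 0],
    [0, 0, -0.002],
    [0, 0, -0.004],
    [0, 0, -0.006],
    [0, 0, -0.008],
    [0, 0, -0.01],
    [0, 0, -0.012],
    [0, 0, -0.015],
    [0, 0, -0.0165],
  ],
  claw=[0.05, 0.05, 0.05, 0.05, 0.05, 0.05, 0.05, 0.05, 0.05, 0.05],
)

```text
time_s: 6.0
tcp_pos: [0.5497, -0.1487, 0.3005]
eef_rot: [-179.9, -0.0, 9.6]
contact_force: [-0.0, 0.2, -3.8]
gripper_width: 0.0171
gripper_force: 40.0
```

```bash
python3 -c "
from h import *
look(['cradle_a','shaft_a'],'pics/w3.png')
s=r.get_state();print(s['gripper_width'],s['gripper_force'],s['tcp_pos'],s['eef_rot'])"
```

```text
cradle_a 0.97 [238. 162. 263. 265.] 1967 z% [11. 13. 43.] [ 482.2 -116.9  127.2   28.5    8.7] top [ 498.8 -105.4   98.    26.7  175.4]
cradle_a 0.94 [341. 155. 382. 275.] 3356 z% [11. 13. 42.] [ 503.4 -250.5  152.4   38.5   10.7] top [ 525.5 -246.1  107.2   37.9   10.6]
cradle_a 0.85 [304. 172. 323. 264.] 1323 z% [11. 13. 44.] [ 496.8 -193.4  104.1   20.7   10.2] top [ 496.8 -193.3  104.1   20.6   10.2]
cradle_a 0.71 [390. 145. 435. 276.] 3751 z% [11. 12. 38.] [ 516.  -314.3  173.    37.5   10.8] top [ 542.3 -309.3  119.5   37.5   10.8]
shaft_a 0.83 [256. 122. 303. 388.] 9993 z% [315. 322. 323.] [ 421.6 -168.6  405.3   58.9    9.7] top [ 562.  -146.4  120.8   17.8    9.9]
shaft_a 0.8 [  0. 129.   8. 196.] 329 z% [30. 36. 41.] [505.6 174.5  69.   19.3   3.8] top [505.6 165.8  68.2   4.9   1. ]
0.016917443894766824 39.99807000160217 [ 0.54972583 -0.14782782  0.29992987] [-1.79932886e+02  3.22435840e-02  9.61480126e+00]
```

View pics/w3.png

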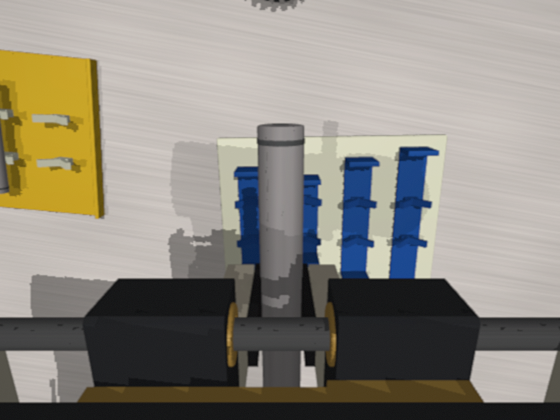

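The picture shows shaft a held level in the fingers (column ~280, rows 125–300). The cradles are behind it at columns ~250 (c), 313 (d), 360 (b) and 410 (a).

```bash
python3 -c "
from h import *
go([.5178,-.3141,.09],10.2)"
```

```text
[-0.1183, 0.3177, 0.4196] [-0.0002, 0.0001, -0.0016]
```

Emit:
jog_arm(
  travel=[
    [-0.03, 0.06, 0.0],
    [-0.06, 0.13, 0.06],
    [-0.09, 0.2, 0.14],
    [-0.118, 0.26, 0.23],
    [-0.118, 0.3, 0.31],
    [-0.118, 0.318, 0.37],
    [-0.118, 0.318, 0.41],
    [-0.118, 0.318, 0.42],
    [-0.118, 0.318, 0.42],
    [-0.118, 0.318, 0.42],
  ],
  dr=[
    [0, 0, -0.0016],
    [0, 0, -0.0016],
    [0, 0, -0.0016],
    [0, 0, -0.0016],
    [0, 0, -0.0016],
    [0, 0, -0.0016],
    [0, 0, -0.0016],
    [0, 0, -0.0016],
    [0, 0, -0.0016],
    [0, 0, -0.0016],
  ],
  claw=[0.05, 0.05, 0.05, 0.05, 0.05, 0.05, 0.05, 0.05, 0.05, 0.05],
)

```text
time_s: 7.4
tcp_pos: [0.5196, -0.3143, 0.0917]
eef_rot: [180.0, -0.1, 10.3]
contact_force: [0.3, -0.2, -3.4]
gripper_width: 0.017
gripper_force: 40.0
```

```bash
python3 -c "
from h import *
look(['cradle_a'],'pics/w4.png')
go([.5178,-.3141,.0212],10.2)"
```

```text
cradle_a 0.68 [ 17. 147. 124. 319.] 9271 z% [11. 13. 44.] [ 510.1 -189.7  149.5   86.9  147.7] top [ 502.2 -221.3  105.9  103.   100.3]
cradle_a 0.61 [251.  95. 312. 373.] 2853 z% [11. 13. 45.] [ 512.5 -315.4  179.9   38.3   10.8] top [ 512.6 -315.9  179.9   34.1   10.5]
cradle_a 0.6 [129. 114. 216. 275.] 8726 z% [11. 13. 44.] [ 524.  -247.7  110.4   37.7   10.5] top [ 550.6 -243.3   56.9   35.9    9.5]
cradle_a 0.57 [  2. 136.  41. 319.] 3855 z% [10. 12. 20.] [ 477.8 -180.6  126.6  112.3  176.5] top [ 478.5 -182.5  123.3  110.3  177.3]
[-0.0032, -0.0012, 0.1409] [0.0001, -0.0003, 0.0003]
```

View pics/w4.png

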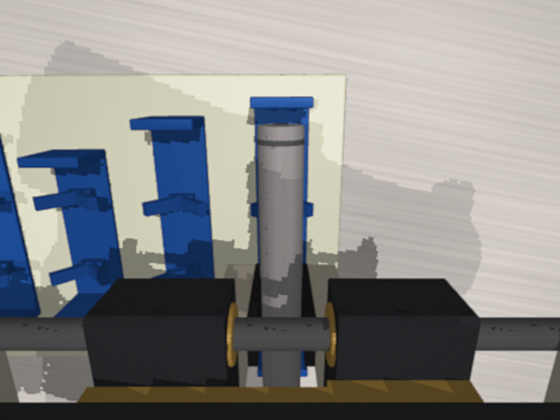

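Shaft a (column ~280) hangs centred over cradle a, whose far stop is at (281,102). There is clearance at the stop and both fingers straddle the cradle.

Emit:
jog_arm(
  travel=[
    [-0.008, -0.0005, 0.02],
    [-0.008, -0.0005, 0.06],
    [-0.008, -0.0005, 0.09],
    [-0.008, -0.0005, 0.115],
    [-0.008, -0.0005, 0.13],
    [-0.008, -0.0005, 0.137],
    [-0.008, -0.0005, 0.141],
    [-0.008, -0.0005, 0.141],
    [-0.008, -0.0005, 0.141],
    [-0.008, -0.0005, 0.141],
  ],
  dr=[
    [0, 0, 0.0003],
    [0, 0, 0.0003],
    [0, 0, 0.0003],
    [0, 0, 0.0003],
    [0, 0, 0.0003],
    [0, 0, 0.0003],
    [0, 0, 0.0003],
    [0, 0, 0.0003],
    [0, 0, 0.0003],
    [0, 0, 0.0003],
  ],
  claw=[0.05, 0.05, 0.05, 0.05, 0.05, 0.05, 0.05, 0.05, 0.05, 0.05],
)

```text
time_s: 8.75
tcp_pos: [0.5153, -0.3155, 0.0211]
eef_rot: [179.9, -0.1, 10.2]
contact_force: [-2.4, -2.9, 5.5]
gripper_width: 0.0169
gripper_force: 40.0
```

Emit:
jog_arm(
  travel=[
    [0, 0, 0],
    [0, 0, 0],
    [0, 0, 0],
    [0, 0, 0],
    [0, 0, 0],
    [0, 0, -0.03],
    [0, 0, -0.08],
    [0, 0, -0.13],
    [0, 0, -0.17],
    [0, 0, -0.18],
  ],
  dr=[
    [0, 0, 0],
    [0, 0, 0],
    [0, 0, 0],
    [0, 0, 0],
    [0, 0, 0],
    [0, 0, 0],
    [0, 0, 0],
    [0, 0, 0],
    [0, 0, 0],
    [0, 0, 0],
  ],
  claw=[0.22, 0.26, 0.3, 0.32, 0.32, 0.32, 0.32, 0.32, 0.32, 0.32],
)

```text
time_s: 10.0
tcp_pos: [0.5158, -0.3152, 0.1125]
eef_rot: [179.9, -0.2, 10.2]
contact_force: [0.2, 0.5, 0.2]
gripper_width: 0.0282
gripper_force: 0.0
```

```bash
python3 -c "
from h import *
look(['shaft_a'],'pics/w5.png')
go([.5343,.1772,.10],3.8)"
```

```text
shaft_a 0.76 [267. 115. 293. 317.] 5336 z% [37. 42. 44.] [ 518.3 -314.5  139.8   18.    10.2] top [ 518.3 -314.5  139.8   17.7   10.3]
[0.2116, -0.962, 0.0216] [0.0001, -0.0002, 0.0177]
```

View pics/w5.png

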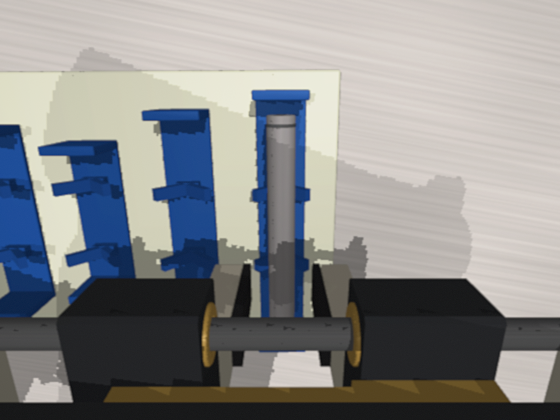

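Shaft a lies down in cradle a (column ~281, rows 115–320), top at 43–44 mm, released. Now shaft b.

Emit:
jog_arm(
  travel=[
    [0.01, -0.07, -0.03],
    [0.03, -0.17, -0.06],
    [0.06, -0.29, -0.06],
    [0.09, -0.41, -0.06],
    [0.12, -0.53, -0.06],
    [0.14, -0.65, -0.06],
    [0.17, -0.77, -0.06],
    [0.19, -0.87, -0.03],
    [0.21, -0.94, 0],
    [0.2116, -0.962, 0.02],
  ],
  dr=[
    [0, 0, 0.002],
    [0, 0, 0.004],
    [0, 0, 0.006],
    [0, 0, 0.008],
    [0, 0, 0.01],
    [0, 0, 0.012],
    [0, 0, 0.014],
    [0, 0, 0.016],
    [0, 0, 0.0177],
    [0, 0, 0.0177],
  ],
  claw=[0.32, 0.32, 0.32, 0.32, 0.32, 0.32, 0.32, 0.32, 0.32, 0.32],
)

```text
time_s: 11.35
tcp_pos: [0.5334, 0.1789, 0.0983]
eef_rot: [179.9, 0.1, 3.9]
contact_force: [-0.5, -0.4, -0.4]
gripper_width: 0.0282
gripper_force: 0.0
```

```bash
python3 -c "
from h import *
look(['shaft_a'],None)
go([.5343,.1772,.021],3.8)"
```

```text
shaft_a 0.74 [268. 127. 301. 320.] 5319 z% [37. 42. 44.] [529.1 176.2 135.3  20.9   4.4] top [535.7 176.7 121.4  18.    4.1]
shaft_a 0.63 [ 51. 156. 100. 296.] 4320 z% [34. 42. 44.] [538.1 301.2 140.8  68.  138.5] top [547.1 294.1 119.2  67.  137.5]
shaft_a 0.63 [162. 158. 198. 278.] 3394 z% [36. 42. 44.] [536.4 246.4  74.7  27.5   3.9] top [537.  241.5  74.1  17.3   3.6]
[0.0036, 0.0002, 0.1541] [0.0003, 0.0005, 0.0002]
```

Emit:
jog_arm(
  travel=[
    [0.001, 0.001, 0.04],
    [0.001, 0.001, 0.08],
    [0.001, 0.001, 0.115],
    [0.001, 0.001, 0.14],
    [0.001, 0.001, 0.154],
    [0.001, 0.001, 0.154],
    [0.001, 0.001, 0.154],
    [0.001, 0.001, 0.154],
    [0.001, 0.001, 0.154],
    [0.001, 0.001, 0.154],
  ],
  dr=[
    [0, 0, 0],
    [0, 0, 0],
    [0, 0, 0],
    [0, 0, 0],
    [0, 0, 0],
    [0, 0, 0],
    [0, 0, 0],
    [0, 0, 0],
    [0, 0, 0],
    [0, 0, 0],
  ],
  claw=[0.32, 0.32, 0.32, 0.32, 0.32, 0.32, 0.05, 0.05, 0.05, 0.05],
)

```text
time_s: 12.7
tcp_pos: [0.5349, 0.1766, 0.0236]
eef_rot: [180.0, -0.0, 3.8]
contact_force: [0.9, -5.1, 5.0]
gripper_width: 0.017
gripper_force: 40.0
```

```bash
python3 -c "
from h import *
go([.5036,-.2515,.12],10.3)"
```

```text
[-0.1191, 0.8501, -0.1927] [0.0, -0.0001, -0.018]
```

Emit:
jog_arm(
  travel=[
    [0, 0, -0.04],
    [0, 0, -0.12],
    [0, 0.06, -0.2],
    [-0.02, 0.16, -0.25],
    [-0.04, 0.28, -0.26],
    [-0.06, 0.4, -0.26],
    [-0.08, 0.52, -0.26],
    [-0.1, 0.64, -0.26],
    [-0.115, 0.75, -0.23],
    [-0.119, 0.82, -0.2],
  ],
  dr=[
    [0, 0, 0],
    [0, 0, 0],
    [0, 0, -0.002],
    [0, 0, -0.004],
    [0, 0, -0.006],
    [0, 0, -0.009],
    [0, 0, -0.012],
    [0, 0, -0.015],
    [0, 0, -0.018],
    [0, 0, -0.018],
  ],
  claw=[0.05, 0.05, 0.05, 0.05, 0.05, 0.05, 0.05, 0.05, 0.05, 0.05],
)

```text
time_s: 13.95
tcp_pos: [0.5016, -0.238, 0.1223]
eef_rot: [-180.0, -0.0, 10.2]
contact_force: [0.9, -0.2, -2.4]
gripper_width: 0.0168
gripper_force: 40.0
```

```bash
python3 -c "
from h import *
look(['cradle_a','shaft_a'],None)
go([.5033,-.2513,.09],10.3)"
```

```text
cradle_a 0.97 [ 69. 120. 160. 280.] 7989 z% [11. 13. 44.] [ 484.4 -115.3  122.    55.    13.1] top [ 498.7 -120.6   95.2   36.9   10.7]
cradle_a 0.89 [358.  89. 437. 278.] 5228 z% [11. 12. 44.] [ 528.9 -298.9  143.4   88.1    9.9] top [ 538.7 -290.5  118.7   74.9   10.1]
cradle_a 0.58 [171. 135. 244. 278.] 6815 z% [11. 13. 44.] [ 494.1 -189.2  109.3   59.1   11.3] top [ 506.9 -191.6   83.2   49.4   10.5]
cradle_a 0.56 [275. 106. 332. 264.] 4563 z% [11. 13. 44.] [ 520.  -249.5  119.    38.8    9.7] top [ 526.  -247.7  106.5   33.9   11. ]
shaft_a 0.94 [376. 111. 418. 279.] 4568 z% [35. 42. 44.] [ 526.6 -318.3  124.1   29.2   10.4] top [ 530.5 -311.7  114.    17.7   10.4]
shaft_a 0.85 [254. 149. 306. 389.] 8546 z% [135. 141. 143.] [ 447.7 -246.3  232.9   35.4   10.2] top [ 507.7 -236.6  111.4   17.8   10.4]
[-0.0003, 0.0287, 0.0626] [-0.0003, 0.0004, -0.0006]
```

Emit:
jog_arm(
  travel=[
    [0, 0.015, 0.01],
    [0, 0.029, 0.03],
    [0, 0.029, 0.06],
    [0, 0.029, 0.095],
    [0, 0.029, 0.125],
    [0, 0.029, 0.15],
    [0, 0.029, 0.17],
    [0, 0.029, 0.183],
    [0, 0.029, 0.191],
    [0, 0.029, 0.195],
  ],
  dr=[
    [0, 0, 0],
    [0, 0, 0],
    [0, 0, 0],
    [0, 0, 0],
    [0, 0, 0],
    [0, 0, 0],
    [0, 0, 0],
    [0, 0, 0],
    [0, 0, 0],
    [0, 0, 0],
  ],
  claw=[0.05, 0.05, 0.05, 0.05, 0.05, 0.05, 0.05, 0.05, 0.05, 0.05],
)

```text
time_s: 15.35
tcp_pos: [0.505, -0.2506, 0.0256]
eef_rot: [180.0, -0.0, 10.3]
contact_force: [-0.3, 0.1, -2.4]
gripper_width: 0.0167
gripper_force: 40.0
```

```bash
python3 -c "
from h import *
s=r.get_state();print(s['tcp_pos'],s['contact_force'])
look(['shaft_a'],None)"
```

```text
[ 0.50502361 -0.25058725  0.02556795] [-0.2976845   0.10674963 -2.38573948]
shaft_a 0.8 [257. 147. 308. 387.] 8452 z% [38. 44. 46.] [ 510.5 -248.9  112.4   21.8    9.9] top [ 511.3 -249.1  110.9   17.9   10.5]
shaft_a 0.62 [409. 127. 472. 287.] 7173 z% [35. 42. 44.] [ 546.5 -309.7   82.3   47.7   10.2] top [ 553.1 -300.4   66.    31.8   10. ]
```

Emit:
jog_arm(
  travel=[
    [-0.003, 0.001, 0.003],
    [-0.003, 0.001, 0.005],
    [-0.003, 0.001, 0.005],
    [-0.003, 0.001, 0.005],
    [-0.003, 0.001, 0.005],
    [-0.003, 0.001, 0.005],
    [-0.003, 0.001, 0.005],
    [-0.003, 0.001, 0.005],
    [-0.003, 0.001, 0.005],
    [-0.003, 0.001, 0.005],
  ],
  dr=[
    [0, 0, 0],
    [0, 0, 0],
    [0, 0, 0],
    [0, 0, 0],
    [0, 0, 0],
    [0, 0, 0],
    [0, 0, 0],
    [0, 0, 0],
    [0, 0, 0],
    [0, 0, 0],
  ],
  claw=[0.05, 0.05, 0.05, 0.05, 0.05, 0.2, 0.22, 0.26, 0.3, 0.32],
)

```text
time_s: 16.7
tcp_pos: [0.5035, -0.2512, 0.0229]
eef_rot: [-180.0, 0.0, 10.3]
contact_force: [-0.3, -0.4, 0.1]
gripper_width: 0.0272
gripper_force: 0.0
```

Emit:
jog_arm(
  travel=[
    [0, 0, 0],
    [0, 0, 0],
    [0, 0, 0],
    [0, 0, -0.02],
    [0, 0, -0.06],
    [0, 0, -0.11],
    [0, 0, -0.15],
    [0, 0, -0.18],
    [0, 0, -0.18],
    [0, 0, -0.18],
  ],
  dr=[
    [0, 0, 0],
    [0, 0, 0],
    [0, 0, 0],
    [0, 0, 0],
    [0, 0, 0],
    [0, 0, 0],
    [0, 0, 0],
    [0, 0, 0],
    [0, 0, 0],
    [0, 0, 0],
  ],
  claw=[0.32, 0.32, 0.32, 0.32, 0.32, 0.32, 0.32, 0.32, 0.32, 0.32],
)

```text
time_s: 17.95
tcp_pos: [0.503, -0.2511, 0.1125]
eef_rot: [-180.0, 0.0, 10.3]
contact_force: [0.5, 0.1, -0.6]
gripper_width: 0.0277
gripper_force: 0.0
```

```bash
python3 -c "
from h import *
look(['shaft_a'],'pics/w6.png')
go([.5219,.3061,.10],3.7)"
```

```text
shaft_a 0.96 [265. 130. 295. 316.] 4816 z% [37. 42. 44.] [ 502.6 -251.8  125.8   18.8   10.3] top [ 502.5 -251.4  125.7   17.7   10.4]
shaft_a 0.84 [362. 112. 400. 280.] 4715 z% [36. 42. 44.] [ 526.4 -310.9  118.5   56.3   29.5] top [ 529.5 -295.7  110.6   49.    10.2]
[0.2361, -1.0899, 0.0246] [-0.0001, 0.0002, 0.0182]
```

View pics/w6.png

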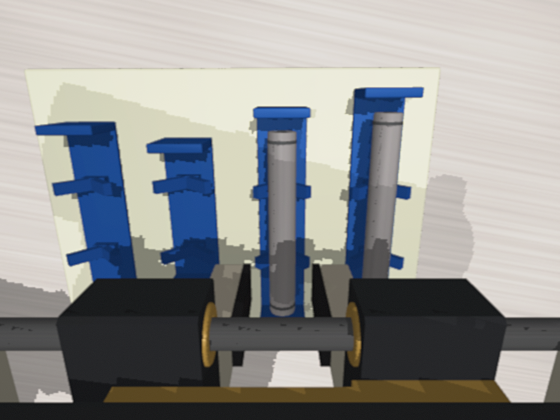

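Shaft b (column ~282, rows 130–315) and shaft a (column ~385) both lie down in their cradles. Now c, the leftmost on the rack.

Emit:
jog_arm(
  travel=[
    [0.02, -0.08, -0.04],
    [0.04, -0.19, -0.06],
    [0.07, -0.31, -0.06],
    [0.095, -0.43, -0.06],
    [0.12, -0.55, -0.06],
    [0.145, -0.67, -0.06],
    [0.17, -0.79, -0.06],
    [0.195, -0.9, -0.04],
    [0.21, -0.97, -0.02],
    [0.215, -0.99, 0],
  ],
  dr=[
    [0, 0, 0.002],
    [0, 0, 0.004],
    [0, 0, 0.006],
    [0, 0, 0.008],
    [0, 0, 0.01],
    [0, 0, 0.012],
    [0, 0, 0.014],
    [0, 0, 0.016],
    [0, 0, 0.0182],
    [0, 0, 0.0182],
  ],
  claw=[0.3, 0.3, 0.3, 0.3, 0.3, 0.3, 0.3, 0.3, 0.3, 0.3],
)

```text
time_s: 19.3
tcp_pos: [0.5206, 0.2568, 0.1117]
eef_rot: [179.9, 0.1, 3.9]
contact_force: [0.1, -1.3, 0.1]
gripper_width: 0.0262
gripper_force: 0.0
```

```bash
python3 -c "
from h import *
look(['shaft_a'],None)
go([.5219,.3061,.10],3.7)"
```

```text
shaft_a 0.87 [293. 144. 323. 266.] 3236 z% [37. 42. 44.] [526.8 240.1  94.5  20.5   3.8] top [534.7 242.   78.2  17.5   4. ]
shaft_a 0.58 [190. 141. 220. 278.] 3546 z% [37. 42. 44.] [527.4 310.   90.5  25.1   3.9] top [527.7 306.4  90.5  17.6   3.8]
[0.0106, -0.1019, 0.0217] [0.0003, 0.0005, 0.0003]
```

Emit:
jog_arm(
  travel=[
    [0.01, -0.04, 0.01],
    [0.0105, -0.08, 0.02],
    [0.0105, -0.1, 0.04],
    [0.0105, -0.102, 0.06],
    [0.0105, -0.102, 0.07],
    [0.0105, -0.102, 0.08],
    [0.0105, -0.102, 0.08],
    [0.0105, -0.102, 0.08],
    [0.0105, -0.102, 0.08],
    [0.0105, -0.102, 0.08],
  ],
  dr=[
    [0, 0, 0],
    [0, 0, 0],
    [0, 0, 0],
    [0, 0, 0],
    [0, 0, 0],
    [0, 0, 0],
    [0, 0, 0],
    [0, 0, 0],
    [0, 0, 0],
    [0, 0, 0],
  ],
  claw=[0.3, 0.3, 0.3, 0.3, 0.3, 0.3, 0.3, 0.3, 0.3, 0.3],
)

```text
time_s: 20.65
tcp_pos: [0.523, 0.3062, 0.0733]
eef_rot: [-180.0, -0.0, 3.7]
contact_force: [-0.5, -0.2, 0.4]
gripper_width: 0.0262
gripper_force: 0.0
```

```bash
python3 -c "
from h import *
look(['shaft_a'],None)
go([.522,.306,.021],3.8)"
```

```text
shaft_a 0.98 [266. 164. 296. 316.] 4853 z% [37. 42. 44.] [526.6 307.1  92.8  19.3   3.7] top [527.1 306.5  91.9  17.6   3.8]
shaft_a 0.97 [380. 161. 419. 279.] 3692 z% [36. 42. 44.] [540.8 249.6  62.6  44.   18.7] top [540.9 249.1  62.5  43.9  19.6]
[-0.0019, 0.0003, 0.1044] [-0.0, -0.0, -0.0002]
```

Emit:
jog_arm(
  travel=[
    [-0.002, 0, 0.03],
    [-0.002, 0, 0.06],
    [-0.002, 0, 0.085],
    [-0.002, 0, 0.1],
    [-0.002, 0, 0.104],
    [-0.002, 0, 0.104],
    [-0.002, 0, 0.104],
    [-0.002, 0, 0.104],
    [-0.002, 0, 0.104],
    [-0.002, 0, 0.104],
  ],
  dr=[
    [0, 0, 0],
    [0, 0, 0],
    [0, 0, 0],
    [0, 0, 0],
    [0, 0, 0],
    [0, 0, 0],
    [0, 0, 0],
    [0, 0, 0],
    [0, 0, 0],
    [0, 0, 0],
  ],
  claw=[0.3, 0.3, 0.3, 0.3, 0.3, 0.3, 0.05, 0.05, 0.05, 0.05],
)

```text
time_s: 22.0
tcp_pos: [0.5221, 0.306, 0.0215]
eef_rot: [180.0, -0.0, 3.7]
contact_force: [0.5, -4.0, 4.4]
gripper_width: 0.0167
gripper_force: 40.0
```

```bash
python3 -c "
from h import *
go([.4795,-.123,.12],10.4)"
```

```text
[-0.1408, 0.8506, -0.197] [0.0, -0.0001, -0.0185]
```

Emit:
jog_arm(
  travel=[
    [0, 0, -0.04],
    [0, 0, -0.12],
    [0, 0.06, -0.2],
    [-0.02, 0.16, -0.25],
    [-0.04, 0.28, -0.26],
    [-0.07, 0.4, -0.26],
    [-0.095, 0.52, -0.26],
    [-0.12, 0.64, -0.26],
    [-0.138, 0.75, -0.23],
    [-0.141, 0.82, -0.2],
  ],
  dr=[
    [0, 0, 0],
    [0, 0, 0],
    [0, 0, -0.002],
    [0, 0, -0.004],
    [0, 0, -0.006],
    [0, 0, -0.009],
    [0, 0, -0.012],
    [0, 0, -0.015],
    [0, 0, -0.018],
    [0, 0, -0.0185],
  ],
  claw=[0.05, 0.05, 0.05, 0.05, 0.05, 0.05, 0.05, 0.05, 0.05, 0.05],
)

```text
time_s: 23.25
tcp_pos: [0.4773, -0.1094, 0.1207]
eef_rot: [-180.0, -0.0, 10.3]
contact_force: [0.3, 0.1, -1.5]
gripper_width: 0.0164
gripper_force: 40.0
```

```bash
python3 -c "
from h import *
look(['cradle_a','shaft_a'],None)
go([.479,-.1235,.08],10.4)"
```

```text
cradle_a 0.93 [278. 120. 335. 264.] 4778 z% [11. 13. 44.] [ 492.2 -123.5  109.2   39.2   11.2] top [ 498.7 -121.    95.8   33.4   11.8]
cradle_a 0.86 [513. 108. 556. 317.] 4560 z% [10. 12. 18.] [ 506.8 -309.2  164.4   27.2   12.4] top [ 506.9 -309.2  164.3   27.2   12.4]
cradle_a 0.86 [440. 105. 547. 318.] 6608 z% [10. 12. 44.] [ 515.2 -254.6  185.9  122.6   52.9] top [ 496.3 -209.3  150.3  119.5   10.6]
cradle_a 0.63 [361. 135. 437. 277.] 7081 z% [11. 13. 44.] [ 494.5 -184.2  107.1   73.6   33.6] top [ 501.8 -165.5   83.3   75.    10.8]
shaft_a 0.84 [463. 129. 522. 310.] 5215 z% [34. 42. 44.] [ 499.  -261.7  136.    38.8   10.6] top [ 501.8 -251.   126.7   18.8   10.6]
shaft_a 0.7 [547. 258. 559. 316.] 425 z% [31. 36. 40.] [ 461.1 -316.4   44.4    4.2   13.8] top [ 461.1 -316.4   44.4    4.2   13.8]
shaft_a 0.67 [261. 181. 301. 388.] 7128 z% [136. 142. 143.] [ 424.2 -125.6  213.2   28.7   16.5] top [ 479.6 -108.7   96.9   17.9   10.5]
[-0.0013, 0.0295, 0.0798] [-0.0001, 0.0003, -0.0006]
```

Emit:
jog_arm(
  travel=[
    [0.001, 0.015, 0.01],
    [0.001, 0.03, 0.03],
    [0.001, 0.03, 0.06],
    [0.001, 0.03, 0.09],
    [0.001, 0.03, 0.12],
    [0.001, 0.03, 0.145],
    [0.001, 0.03, 0.165],
    [0.001, 0.03, 0.175],
    [0.001, 0.03, 0.18],
    [0.001, 0.03, 0.18],
  ],
  dr=[
    [0, 0, 0],
    [0, 0, 0],
    [0, 0, 0],
    [0, 0, 0],
    [0, 0, 0],
    [0, 0, 0],
    [0, 0, 0],
    [0, 0, 0],
    [0, 0, 0],
    [0, 0, 0],
  ],
  claw=[0.05, 0.05, 0.05, 0.05, 0.05, 0.05, 0.05, 0.05, 0.05, 0.05],
)

```text
time_s: 24.65
tcp_pos: [0.4815, -0.1223, 0.0312]
eef_rot: [180.0, -0.0, 10.4]
contact_force: [0.7, -0.1, -2.2]
gripper_width: 0.0167
gripper_force: 40.0
```

```bash
python3 -c "
from h import *
look(['shaft_a'],None)
go([.480,-.1238,.0210],10.4)"
```

```text
shaft_a 0.79 [514. 205. 558. 405.] 3062 z% [32. 38. 43.] [ 500.1 -237.8  129.    71.6   49.5] top [ 499.4 -229.9  117.9   60.5   49.5]
shaft_a 0.55 [259. 180. 300. 388.] 7103 z% [46. 52. 54.] [ 475.8 -123.1  113.3   19.    11.3] top [ 483.8 -121.7   97.    17.9   10.6]
[-0.0038, 0.0024, 0.0208] [0.0, -0.0001, -0.0]
```

Emit:
jog_arm(
  travel=[
    [-0.002, 0.001, 0.005],
    [-0.004, 0.0024, 0.012],
    [-0.004, 0.0024, 0.018],
    [-0.004, 0.0024, 0.021],
    [-0.004, 0.0024, 0.021],
    [-0.004, 0.0024, 0.021],
    [-0.004, 0.0024, 0.021],
    [-0.004, 0.0024, 0.021],
    [-0.004, 0.0024, 0.021],
    [-0.004, 0.0024, 0.021],
  ],
  dr=[
    [0, 0, 0],
    [0, 0, 0],
    [0, 0, 0],
    [0, 0, 0],
    [0, 0, 0],
    [0, 0, 0],
    [0, 0, 0],
    [0, 0, 0],
    [0, 0, 0],
    [0, 0, 0],
  ],
  claw=[0.05, 0.05, 0.05, 0.05, 0.05, 0.05, 0.05, 0.05, 0.05, 0.05],
)

```text
time_s: 26.0
tcp_pos: [0.4795, -0.1239, 0.0213]
eef_rot: [180.0, 0.0, 10.4]
contact_force: [-4.3, 1.3, 11.7]
gripper_width: 0.0168
gripper_force: 40.0
```

Seated (contact 12 N). Release and lift.

Emit:
jog_arm(
  travel=[
    [0, 0, 0],
    [0, 0, 0],
    [0, 0, 0],
    [0, 0, 0],
    [0, 0, 0],
    [0, 0, -0.03],
    [0, 0, -0.08],
    [0, 0, -0.13],
    [0, 0, -0.17],
    [0, 0, -0.18],
  ],
  dr=[
    [0, 0, 0],
    [0, 0, 0],
    [0, 0, 0],
    [0, 0, 0],
    [0, 0, 0],
    [0, 0, 0],
    [0, 0, 0],
    [0, 0, 0],
    [0, 0, 0],
    [0, 0, 0],
  ],
  claw=[0.22, 0.26, 0.3, 0.32, 0.32, 0.32, 0.32, 0.32, 0.32, 0.32],
)

```text
time_s: 27.25
tcp_pos: [0.4803, -0.1237, 0.1117]
eef_rot: [180.0, -0.1, 10.4]
contact_force: [-0.3, 0.1, -0.3]
gripper_width: 0.0281
gripper_force: 0.0
```

```bash
python3 -c "
from h import *
look(['shaft_a'],'pics/w7.png')
go([.5347,.2418,.09],3.8)"
```

```text
shaft_a 0.85 [536. 211. 558. 319.] 1420 z% [30. 37. 43.] [ 507.1 -272.8  178.1   65.4   60.8] top [ 506.7 -262.8  161.7   52.5   61.6]
shaft_a 0.6 [454. 130. 507. 292.] 4659 z% [34. 42. 44.] [ 528.2 -238.9  120.4   90.8   54.4] top [ 505.4 -213.3  105.4   90.1   10.6]
shaft_a 0.56 [265. 154. 294. 303.] 4023 z% [36. 42. 44.] [ 475.1 -124.9  110.5   19.8   10.2] top [ 478.7 -123.6  102.8   17.7   10.5]
[0.2398, -0.6993, 0.0417] [-0.0, -0.0001, 0.0183]
```

View pics/w7.png

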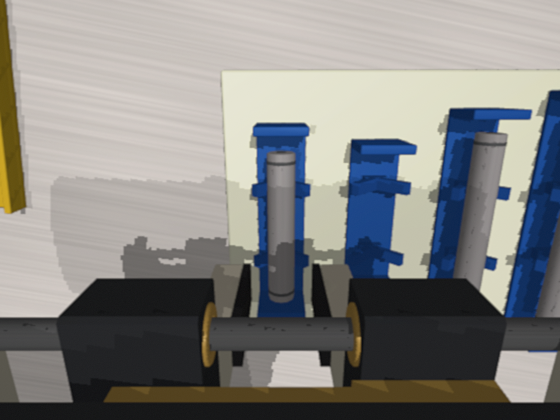

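Shaft c lies seated in cradle c (column ~281, rows 152–300). Cradle d, at (375,200), is empty. Now d.

Emit:
jog_arm(
  travel=[
    [0.02, -0.06, -0.03],
    [0.05, -0.15, -0.05],
    [0.09, -0.26, -0.06],
    [0.13, -0.37, -0.06],
    [0.17, -0.48, -0.06],
    [0.2, -0.58, -0.05],
    [0.23, -0.66, -0.02],
    [0.24, -0.699, 0.01],
    [0.24, -0.699, 0.03],
    [0.24, -0.699, 0.04],
  ],
  dr=[
    [0, 0, 0.002],
    [0, 0, 0.005],
    [0, 0, 0.008],
    [0, 0, 0.011],
    [0, 0, 0.014],
    [0, 0, 0.017],
    [0, 0, 0.0183],
    [0, 0, 0.0183],
    [0, 0, 0.0183],
    [0, 0, 0.0183],
  ],
  claw=[0.32, 0.32, 0.32, 0.32, 0.32, 0.32, 0.32, 0.32, 0.32, 0.32],
)

```text
time_s: 28.6
tcp_pos: [0.5339, 0.2403, 0.0892]
eef_rot: [179.9, 0.1, 3.8]
contact_force: [-0.2, -0.1, 0.2]
gripper_width: 0.0277
gripper_force: 0.0
```

```bash
python3 -c "
from h import *
look(['shaft_a'],None)
go([.5347,.2418,.021],3.8)"
```

```text
shaft_a 0.66 [265. 172. 293. 300.] 3716 z% [36. 42. 44.] [524.9 240.5  98.6  19.5   3.9] top [534.7 241.8  78.8  17.7   4.2]
[0.0013, -0.0033, 0.1379] [0.0001, 0.0002, -0.0002]
```

Emit:
jog_arm(
  travel=[
    [0.001, -0.003, 0.04],
    [0.001, -0.003, 0.08],
    [0.001, -0.003, 0.11],
    [0.001, -0.003, 0.13],
    [0.001, -0.003, 0.138],
    [0.001, -0.003, 0.138],
    [0.001, -0.003, 0.138],
    [0.001, -0.003, 0.138],
    [0.001, -0.003, 0.138],
    [0.001, -0.003, 0.138],
  ],
  dr=[
    [0, 0, 0],
    [0, 0, 0],
    [0, 0, 0],
    [0, 0, 0],
    [0, 0, 0],
    [0, 0, 0],
    [0, 0, 0],
    [0, 0, 0],
    [0, 0, 0],
    [0, 0, 0],
  ],
  claw=[0.32, 0.32, 0.32, 0.32, 0.32, 0.32, 0.05, 0.05, 0.05, 0.05],
)

```text
time_s: 29.95
tcp_pos: [0.5353, 0.2419, 0.0222]
eef_rot: [179.9, -0.0, 3.8]
contact_force: [2.7, -6.3, 3.1]
gripper_width: 0.0169
gripper_force: 40.0
```

```bash
python3 -c "
from h import *
go([.491,-.1877,.12],10.4)"
```

```text
[-0.1455, 0.8516, -0.1944] [0.0002, 0.0, -0.0183]
```

Emit:
jog_arm(
  travel=[
    [0, 0, -0.04],
    [0, 0, -0.12],
    [0, 0.06, -0.2],
    [-0.02, 0.16, -0.25],
    [-0.04, 0.28, -0.26],
    [-0.07, 0.4, -0.26],
    [-0.1, 0.52, -0.26],
    [-0.125, 0.64, -0.26],
    [-0.142, 0.75, -0.23],
    [-0.1455, 0.82, -0.2],
  ],
  dr=[
    [0, 0, 0],
    [0, 0, 0],
    [0, 0, -0.002],
    [0, 0, -0.004],
    [0, 0, -0.006],
    [0, 0, -0.009],
    [0, 0, -0.012],
    [0, 0, -0.015],
    [0, 0, -0.018],
    [0, 0, -0.0183],
  ],
  claw=[0.05, 0.05, 0.05, 0.05, 0.05, 0.05, 0.05, 0.05, 0.05, 0.05],
)

```text
time_s: 31.2
tcp_pos: [0.4889, -0.1729, 0.1218]
eef_rot: [-180.0, -0.1, 10.3]
contact_force: [-0.3, 0.6, -1.7]
gripper_width: 0.0169
gripper_force: 40.0
```

```bash
python3 -c "
from h import *
look(['cradle_a','shaft_a'],None)
go([.4912,-.1877,.08],10.4)"
```

```text
cradle_a 0.92 [361. 103. 442. 277.] 4722 z% [11. 13. 44.] [ 513.7 -250.1  131.2   40.    10.3] top [ 525.4 -246.5  107.    35.9   10.6]
cradle_a 0.92 [173. 120. 242. 280.] 4309 z% [11. 13. 44.] [ 486.9 -123.1  120.7   51.8   13.7] top [ 497.1 -125.1   99.8   43.9   10.3]
cradle_a 0.75 [276. 134. 333. 262.] 4745 z% [11. 13. 44.] [ 498.3 -188.1   98.5   41.4   10.5] top [ 505.6 -184.5   83.    35.4   10.7]
cradle_a 0.61 [444.  88. 549. 298.] 6502 z% [11. 12. 44.] [ 523.8 -320.2  158.7   53.7    8.6] top [ 541.8 -308.8  118.7   37.2   10.2]
shaft_a 0.97 [463. 112. 526. 316.] 6004 z% [34. 42. 44.] [ 521.4 -311.1  181.8  103.5   53.4] top [ 529.7 -300.   154.   103.5   53.4]
shaft_a 0.91 [260. 204. 302. 384.] 5685 z% [135. 142. 144.] [ 424.9 -184.1  207.5   35.    10.1] top [ 488.1 -172.9   79.    18.1   10. ]
shaft_a 0.82 [190. 147. 222. 279.] 3450 z% [36. 42. 44.] [ 481.  -119.9   97.3   24.7   10.3] top [ 484.9 -122.7   90.6   18.3   10.6]
shaft_a 0.76 [379. 125. 420. 279.] 3957 z% [36. 42. 44.] [ 514.1 -254.3  103.8   28.8   10.6] top [ 513.5 -248.7  102.8   17.5   10.6]
[-0.0002, 0.0314, 0.0816] [-0.0001, 0.0003, -0.0006]
```

Emit:
jog_arm(
  travel=[
    [0.001, 0.015, 0.01],
    [0.001, 0.031, 0.03],
    [0.001, 0.031, 0.06],
    [0.001, 0.031, 0.09],
    [0.001, 0.031, 0.12],
    [0.001, 0.031, 0.145],
    [0.001, 0.031, 0.165],
    [0.001, 0.031, 0.175],
    [0.001, 0.031, 0.178],
    [0.001, 0.031, 0.178],
  ],
  dr=[
    [0, 0, 0],
    [0, 0, 0],
    [0, 0, 0],
    [0, 0, 0],
    [0, 0, 0],
    [0, 0, 0],
    [0, 0, 0],
    [0, 0, 0],
    [0, 0, 0],
    [0, 0, 0],
  ],
  claw=[0.05, 0.05, 0.05, 0.05, 0.05, 0.05, 0.05, 0.05, 0.05, 0.05],
)

```text
time_s: 32.6
tcp_pos: [0.4931, -0.186, 0.0328]
eef_rot: [180.0, -0.0, 10.4]
contact_force: [0.2, 0.4, -2.0]
gripper_width: 0.0167
gripper_force: 40.0
```

```bash
python3 -c "
from h import *
look(['shaft_a'],None)
go([.4922,-.1874,.0215],10.4)"
```

```text
shaft_a 0.94 [405. 149. 461. 281.] 5505 z% [35. 42. 44.] [ 537.7 -252.4   57.1   33.1   10.7] top [ 536.6 -244.7   56.2   17.5   10.8]
shaft_a 0.86 [260. 207. 301. 382.] 5544 z% [47. 53. 55.] [ 488.1 -186.6   87.7   19.2   11.3] top [ 492.5 -185.7   78.8   17.7   10.2]
shaft_a 0.77 [512. 194. 560. 403.] 3567 z% [31. 38. 43.] [ 489.4 -303.   133.3   55.4   27.3] top [ 493.4 -288.6  104.9   53.8   16.7]
shaft_a 0.71 [112. 179. 164. 279.] 4420 z% [33. 42. 44.] [ 501.7 -124.2   58.3   55.7    8.4] top [ 508.7 -128.9   44.2   41.6    2.7]
[-0.0025, 0.0024, 0.0229] [0.0, -0.0001, -0.0]
```

Emit:
jog_arm(
  travel=[
    [-0.002, 0.001, 0.005],
    [-0.003, 0.0024, 0.012],
    [-0.003, 0.0024, 0.018],
    [-0.003, 0.0024, 0.0225],
    [-0.003, 0.0024, 0.0225],
    [-0.003, 0.0024, 0.0225],
    [-0.003, 0.0024, 0.0225],
    [-0.003, 0.0024, 0.0225],
    [-0.003, 0.0024, 0.0225],
    [-0.003, 0.0024, 0.0225],
  ],
  dr=[
    [0, 0, 0],
    [0, 0, 0],
    [0, 0, 0],
    [0, 0, 0],
    [0, 0, 0],
    [0, 0, 0],
    [0, 0, 0],
    [0, 0, 0],
    [0, 0, 0],
    [0, 0, 0],
  ],
  claw=[0.05, 0.05, 0.05, 0.05, 0.05, 0.05, 0.05, 0.05, 0.05, 0.05],
)

```text
time_s: 33.95
tcp_pos: [0.4917, -0.1877, 0.022]
eef_rot: [180.0, -0.0, 10.4]
contact_force: [-2.7, 0.2, 7.9]
gripper_width: 0.017
gripper_force: 40.0
```

Emit:
jog_arm(
  travel=[
    [0, 0, 0],
    [0, 0, 0],
    [0, 0, 0],
    [0, 0, 0],
    [0, 0, 0],
    [0, 0, -0.03],
    [0, 0, -0.08],
    [0, 0, -0.14],
    [0, 0, -0.21],
    [0, 0, -0.26],
  ],
  dr=[
    [0, 0, 0],
    [0, 0, 0],
    [0, 0, 0],
    [0, 0, 0],
    [0, 0, 0],
    [0, 0, 0],
    [0, 0, 0],
    [0, 0, 0],
    [0, 0, 0],
    [0, 0, 0],
  ],
  claw=[0.22, 0.26, 0.3, 0.32, 0.32, 0.32, 0.32, 0.32, 0.32, 0.32],
)

```text
time_s: 35.2
tcp_pos: [0.4921, -0.1875, 0.1542]
eef_rot: [180.0, -0.1, 10.4]
contact_force: [0.3, -0.5, -1.5]
gripper_width: 0.028
gripper_force: 0.0
```

```bash
python3 -c "
from h import *
look(['shaft_a'],'pics/w8.png')"
```

```text
shaft_a 0.95 [349. 123. 383. 280.] 3466 z% [37. 42. 44.] [ 503.3 -240.   118.1   47.    15.1] top [ 503.8 -237.3  118.    43.5   10.7]
shaft_a 0.7 [430. 110. 473. 277.] 4139 z% [35. 42. 44.] [ 521.2 -321.4  136.1   34.2   10.6] top [ 522.9 -312.8  129.5   17.9   10.5]
shaft_a 0.66 [180. 141. 213. 274.] 3029 z% [36. 42. 44.] [ 477.5 -120.3  104.2   25.    10.3] top [ 478.9 -123.9  102.5   17.7   10.7]
shaft_a 0.61 [268. 160. 293. 260.] 2406 z% [34. 42. 44.] [ 487.5 -188.    85.4   21.     9.7] top [ 490.8 -187.5   78.4   17.6   10.7]
```

View pics/w8.png

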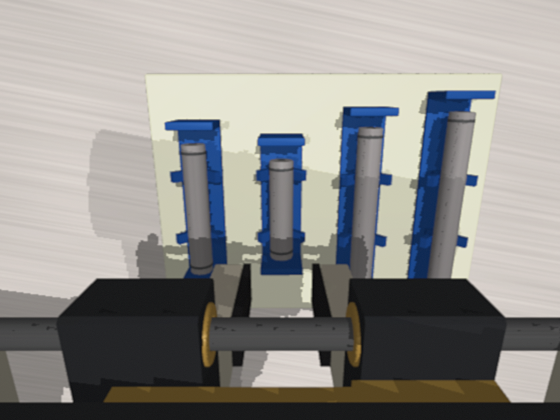

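All four shafts lie in their cradles: c at (196,210), d at (281,210), b at (368,200) and a at (455,195). Their tops are level at 43–44 mm and the gripper is clear.

```bash
python3 -c "
from plant import r
print(r.close_job())"
```

```text
the job is handed in; nothing more can be done
None
```

All four shafts lie seated and released in their matching cradles, placed longest to shortest; the mallet and rotor were never touched, and the job is handed in at about 35 s (no verdict was returned).

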